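Index the vial carousel to its outlet and open the gate

TASK

Push on a black spoke with the shut fingers to turn the vial carousel until the orange-capped vial stands at the outlet, squarely in line with the yellow line of the chute, while the gate is still shut. Then push the red arm to swing the gate fully open, without turning the carousel out of line again. Do not touch or lift any vial, keep all of them upright in their collars, and leave the carton, scanner and tape measure where they are.

Things in the scene. Friction and masses are not known exactly. Their poses are not given: they have to be found in the camera images.
- stand: Fixed grey stand: round plate, 196 mm across, 10 mm thick; origin on the table, on the carousel's axis. Its -y axis points out through the outlet, along a chute 46 mm wide (floor 22 mm above the table, 90 to 176 mm from the axis) with a yellow line along its middle. A thin wire guard (radius 95 mm, top at 52 mm) surrounds the carousel except at the outlet.
- outlet (a point): The outlet position: point on the carousel's top face, 58 mm from its axis, in line with the yellow line of the chute (22 mm above the table). The orange-capped vial's origin belongs here.
- carousel: White disc, 170 mm across, top 22 mm above the table; origin on its axis, 12 mm above the table. Turns freely either way, no stops, 0.1 N m friction, stays where left. Six collars (24 mm inside, 12 mm high) every 60 degrees, 58 mm from the axis, two empty. Hub 32 mm across, up to 116 mm above the table, with three black spokes at -60, 60, 180 degrees from its x axis.
- spoke_a (a point): Centre of the 16 mm ball at the end of one of the three equal black spokes, 82 mm from the axis, 105 mm above the table. The spoke is a level round bar 10 mm thick that runs from here straight to the hub, clear air below it down to the vials' tops (68 mm).
- spoke_b (a point): Centre of the 16 mm ball at the end of one of the three equal black spokes, 82 mm from the axis, 105 mm above the table. The spoke is a level round bar 10 mm thick that runs from here straight to the hub, clear air below it down to the vials' tops (68 mm).
- spoke_c (a point): Centre of the 16 mm ball at the end of one of the three equal black spokes, 82 mm from the axis, 105 mm above the table. The spoke is a level round bar 10 mm thick that runs from here straight to the hub, clear air below it down to the vials' tops (68 mm).
- gate_pivot (a point): Point on the gate's upright axis at the height of its red arm, 105 mm above the table (60 mm toward the stand's -x and 115 mm toward its -y from the carousel's axis).
- gate_arm_tip (a point): Centre of the 16 mm ball at the end of the gate's red push arm: a level round bar 10 mm thick that runs 75 mm from the gate's axis, 105 mm above the table. With the gate shut it points 45 degrees below the stand's x axis (between +x and -y), from there it swings clockwise seen from above, away from the carousel.
- gate (a joint): Angle of the gate in rad: 0 shut (its aluminium blade, 104 mm long, 34 to 56 mm above the table, lies across the chute), 1.2 fully open at its stop (blade swung away from the carousel, clear of the chute). It opens clockwise seen from above. Friction about 0.06 N m; stays where it is left.
- vial_orange: glass vial, 20 mm across, 46 mm tall, amber body with white label and an orange cap; origin at the centre of its underside, z up. It stands in one of the carousel's six collars, underside 22 mm above the table, top at 68 mm
- vial_blue_1: glass vial, 20 mm across, 46 mm tall, amber body with white label and a blue cap; origin at the centre of its underside, z up. It stands in one of the carousel's six collars, underside 22 mm above the table, top at 68 mm
- vial_blue_2: glass vial, 20 mm across, 46 mm tall, amber body with white label and a blue cap; origin at the centre of its underside, z up. It stands in one of the carousel's six collars, underside 22 mm above the table, top at 68 mm
- vial_blue_3: glass vial, 20 mm across, 46 mm tall, amber body with white label and a blue cap; origin at the centre of its underside, z up. It stands in one of the carousel's six collars, underside 22 mm above the table, top at 68 mm
- carton: bystander: white and blue folding carton, 50 x 106 x 43 mm, origin at the centre of its underside, long side along its y; lies left of the carousel
- scanner: bystander: black finger scanner with orange button, 49 x 33 x 21 mm, origin at the centre of its underside; lies behind the chute, seen from the robot
- measure: bystander: yellow pocket tape measure, 40 x 67 x 61 mm, origin at the centre of its underside; stands left of the carousel, nearer to the robot than the carton. (Nothing else is in the way but the open cardboard box before the carousel: fixed, walls 126 mm high, its far wall 0.44 to 0.49 m ahead of the robot.)

How it is judged (in metres and radians):
On the way, in this order (a step that is already met when the one before it is completed fails the run):
1. the orange-capped vial stands still at the outlet, the gate still shut (horizontal distance between vial_orange and outlet below 0.008 m and angular speed of carousel below 0.05 rad/s and value of joint gate below 0.35 rad), for 0.2 s.
2. the gate is fully open (value of joint gate above 1.08 rad), for 0.2 s.
At the end, for the whole second after the job is handed in: The orange-capped vial's origin is within 8 mm (horizontally) of the outlet point and the carousel is still; the gate stands at 1.08 rad or more (its stop is at 1.2) and is still; all four vials stand upright (within 0.15 rad) in their collars (horizontal distance between vial_orange and outlet below 0.008 m and angular speed of carousel below 0.05 rad/s and value of joint gate above 1.08 rad and velocity of joint gate below 0.05 rad/s and angle between each of vial_orange, vial_blue_1, vial_blue_2, vial_blue_3's own z axis and vertical below 0.15 rad and horizontal distance between each of vial_orange, vial_blue_1, vial_blue_2, vial_blue_3 and carousel below 0.07 m and height (world z) of each of vial_orange, vial_blue_1, vial_blue_2, vial_blue_3 below 0.027 m); the robot touches nothing.
It fails at once if the robot touches a vial (contact force between any of the arm, the fingers and vial_orange above 0.5 N or contact force between any of the arm, the fingers and vial_blue_1 above 0.5 N or contact force between any of the arm, the fingers and vial_blue_2 above 0.5 N or contact force between any of the arm, the fingers and vial_blue_3 above 0.5 N).
It fails at once if a vial is lifted out of its collar (10 mm up) or tips by more than 0.35 rad (height (world z) of any of vial_orange, vial_blue_1, vial_blue_2, vial_blue_3 above 0.032 m or angle between any of vial_orange, vial_blue_1, vial_blue_2, vial_blue_3's own z axis and vertical above 0.35 rad).
It fails at once if the carton, finger scanner or tape measure is moved by more than 15 mm (distance of any of carton, scanner, measure from where it was at the start of the episode above 0.015 m).
It also fails if it takes over 61 s, if anything falls off the work surface, if the arm or the gripper's body presses on something with over 40 N, if the wrist force passes 120 N, or if a joint passes its speed limit or range.

ROBOT

A 6-joint arm with a two-finger parallel gripper is mounted at the origin on a cart in front of the work surface, level with it; the furniture and walls round the work are solid. World frame = base frame: x ahead of the robot, y to its left, z up, the work surface at z = 0. Lengths are in m, angles in degrees, forces in N, time in s.
With the tool pointing down it reaches from about 0.4 to 0.825 m from the base axis. Payload 7 kg.
Tool frame: the origin (TCP) lies midway between the tips of the shut fingers; the grasp point (between the pads) lies 19 mm behind it; z points along the fingers, y is the direction in which the jaws open and shut (so a half turn about z gives the same grasp; the last joint's range is limited). The gripper opens to 88 mm and grips with 3 to 60 N. Pads are 19 mm wide; open, the fingers measure 130 mm over their backs; the gripper's body (78 mm by 193 mm) begins 47 mm behind the grasp point.
Start: joints at [-50.529, 20.546, 0.682, 0, -70.136, -16.507], TCP at [0.263, -0.621, 0.204] pointing down, gripper open.
Joint ranges: [-176.03, 176.03], [-82.01, 121.73], [-58.28, 71.71], [-173.87, 95.51], [-174.79, -0.11], [-173.66, 173.66]. Speed limits (degrees/s): [136.94, 136.94, 172.46, 180, 180, 180].

INTERFACE

Orientations are given as [roll, pitch, yaw] about the fixed x, y, z axes, in that order (R = Rz(yaw) Ry(pitch) Rx(roll)).
In Python, from plant import ctrl gives the robot as it stands.
- The arm moves only by the shell command python3 -m jog 'ROWS' [OPENING]. ROWS is JSON, a list of rows, each an object with "translation": the shift along the tool's x, y, z in units of 0.25 m (1.0 is 0.25 m), a list of three; "spin": the turn about the tool's z in units of 30 degrees (1.0 is 30 degrees). A call has 1 to 12 rows; each row is the pose to reach, as a shift and turn from the pose measured when the call began, along the tool's axes at that moment; what a row does not reach only later rows make up. A row lasts 1/12 s, in which the tool goes at most 41.7 mm and 7.16 degrees, less where a joint would pass 70% of its speed; a pose out of reach is approached as far as the arm can. A call with a number of a shift or a turn outside -1 to 1 is refused whole. A call with a gripper value outside its range is refused whole. OPENING is the finger opening in mm, from 0 to 87.6, set as the call begins (- or left out, the last holds). The fingers move at their own pace and stop on an object; the grip force is fixed at half the most. Time passes only in rows, so rows that repeat a pose let the fingers close. It gives the time, the measured TCP pose, the force and the opening at its end, in the units of the state.
- ctrl.get_obs(): the state, without advancing time (a new reading comes with each control period).
- ctrl.snapshot(name): name is "scene" or "top" or "wrist"; returns a dict with "color" (480x640x3 uint8, red, green, blue), "range_z" (480x640 float32, m along the optical axis (not along the pixel's ray), 0 where there is no reading), "K" (3x3 intrinsics, pixels), "distortion" ([k1, k2, p1, p2, k3] as OpenCV has them; the pictures are not rectified), "R" (3x3) and "t" (3): a world point X has camera coordinates R X + t; the wrist camera has in their place "tool_from_camera" (4x4, takes a point from camera to tool coordinates, whose origin is the TCP and whose axes are the flange's). Camera axes: x right, y down, z forward; pixel columns grow to the right and rows downward; lengths in m; the calibration is good to about 2 mm. A picture is of the moment at which its call begins: read the wrist's pose just before it.
- ctrl.close_job(): hands the job in, once; it reports no verdict.
The state is a dict: "clock": time; "joint_pos": joint angles; "qvel": joint speeds; "tau": joint torques, N m; "tool_pos": TCP position; "orientation": TCP orientation; "force": force on the tool from outside, world axes, zero at the start; "moment": the same for the moment, N m; "opening": finger opening in m.
Only numpy, scipy, OpenCV 4.12 (cv2) and the standard library are available. Lean on these libraries where they do the work, as an engineer would, in place of code of your own. Each camera call takes 0.05 s, during which the arm holds its last target. There are 200 camera calls.

## Working session

There is one attempt and no reset: what is moved stays moved. The work goes in short steps, Python scripts to look and compute and a shell command to move; the robot and the scene stay as the last step left them, time stands still between calls to the robot, and variables do not carry over. Pictures are saved under pics/ and viewed, on a budget of 10 in all, crops included, one or two more only if the job needs it, and the job is handed in when it is done.

```bash
mkdir -p pics; ls
python3 - <<'E'
from plant import ctrl
import cv2,pickle
print(ctrl.get_obs())
d={}
for n in("scene","top"):
    s=ctrl.snapshot(n); d[n]=s; cv2.imwrite(f"pics/{n}0.png",s["color"][:,:,::-1]); print(n,s["K"],s["R"],s["t"],s["distortion"])
pickle.dump(d,open("s0.pkl","wb"))
E
```

```text
pics
{'clock': 0.0, 'joint_pos': array([-5.05308384e+01,  2.05918929e+01,  6.35649675e-01, -2.09694420e-02,
       -7.01375856e+01, -1.65065257e+01]), 'qvel': array([-0.04850072, -0.06060557, -0.07655937, -0.05190408,  0.01906362,
       -0.0517242 ]), 'tau': array([-3.28103924e-04, -5.82713020e+01,  2.93043941e+01,  6.99712202e+00,
        6.59991187e-03, -1.79769040e-04]), 'tool_pos': array([ 0.26310781, -0.62104091,  0.20312915]), 'orientation': array([ 1.79904437e+02, -7.76141645e-03, -1.57044498e+02]), 'force': array([ 0.34647348, -0.27105944,  0.59996727]), 'moment': array([-0.03521218,  0.02267509,  0.00614386]), 'opening': 0.08776524139315915}
scene [[466.11999803   0.         318.44322215]
 [  0.         466.11999803 241.86012693]
 [  0.           0.           1.        ]] [[-0.64141423 -0.76704217 -0.01529994]
 [-0.37401955  0.33004963 -0.86670446]
 [ 0.66984861 -0.5501941  -0.4985873 ]] [0.47579338 0.29038759 0.49486749] [0.00948944 0.         0.         0.         0.        ]
top [[520.81445054   0.         317.74454107]
 [  0.         520.81445054 237.45423024]
 [  0.           0.           1.        ]] [[ 0.01568543 -0.99980223 -0.01222558]
 [-0.98112171 -0.01303295 -0.19295163]
 [ 0.19275413  0.01502131 -0.9811321 ]] [0.06852479 0.64377012 0.82054943] [-0.00842665  0.          0.          0.          0.        ]
```

View pics/top0.png

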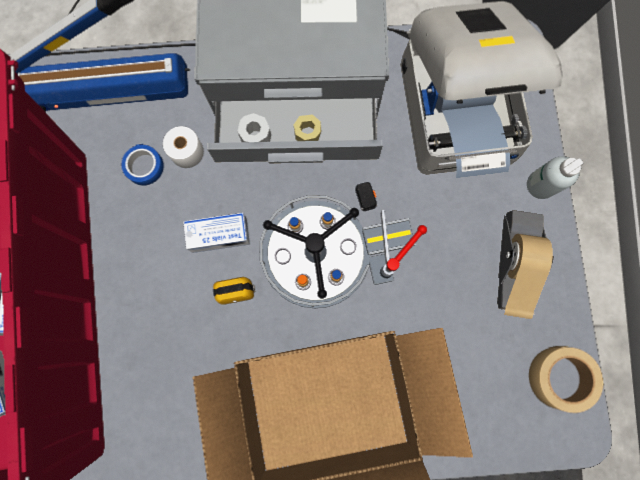

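View pics/scene0.png

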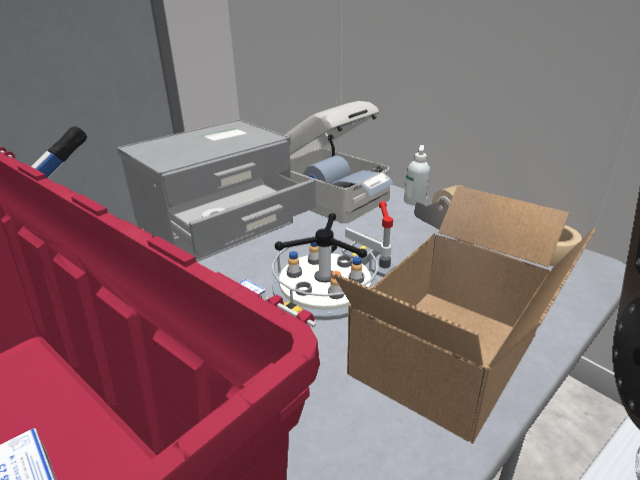

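The top view shows the hub at (315,243), spoke balls at (267,225), (354,212) and (321,294), and the orange cap at (303,281). The yellow line runs from (368,240) to (411,234), the gate post is at (391,266) and the red tip at (423,230). The carousel has to turn about 90–100° CCW, so I'll push the near spoke.

```bash
cat > h.py <<'E'
import numpy as np,cv2
from plant import ctrl
def ray(s,px,z):
    p=cv2.undistortPoints(np.float64([[px]]),s["K"],s["distortion"])[0,0]
    R=s["R"];c=-R.T@s["t"];d=R.T@np.r_[p,1]
    return (c+d*(z-c[2])/d[2])[:2]
def blob(s,lo,hi,box):
    h=cv2.cvtColor(s["color"],cv2.COLOR_RGB2HSV);m=cv2.inRange(h,lo,hi)
    q=np.zeros_like(m);x0,y0,x1,y1=box;q[y0:y1,x0:x1]=m[y0:y1,x0:x1]
    n,l,st,c=cv2.connectedComponentsWithStats(q);k=1+np.argmax(st[1:,4]);return c[k],st[k,4],l==k
def ang(v): return np.degrees(np.arctan2(v[1],v[0]))
def look(s,axis=None,v=True):
    o={}
    o['orange']=ray(s,blob(s,(5,150,120),(18,255,255),(255,190,375,310))[0],.067)
    c,a,m=blob(s,(22,120,120),(35,255,255),(360,215,420,255));ys,xs=np.nonzero(m)
    P=np.array([ray(s,(x,y),.022) for x,y in zip(xs,ys)])
    d=cv2.fitLine(P.astype(np.float32),cv2.DIST_L2,0,.01,.01).ravel()
    o['line_mid']=d[2:];dd=d[:2]*(-1 if d[1]>0 else 1);o['line_ang']=ang(dd)
    c,a,m=blob(s,(0,150,100),(4,255,255),(370,200,470,320));ys,xs=np.nonzero(m)
    P=np.array([ray(s,(x,y),.105) for x,y in zip(xs,ys)]);o['red_minmax']=(P[np.argmin(P[:,1])],P[np.argmax(P[:,1])],a)
    return o
E
python3 - <<'E'
from h import *;import pickle
d=pickle.load(open("s0.pkl","rb"));s=d["top"]
for k,v in look(s).items():print(k,v)
print("hub",ray(s,(315,243),.116))
for p in((267,225),(354,212),(321,294)):print("ball",ray(s,p,.105))
for p in((391,266),(423,230)):print("gate",ray(s,p,.105))
print("measure",ray(s,(234,290),.061))
cv2.imwrite("pics/z0.png",cv2.resize(s["color"][170:320,200:450,::-1],None,fx=3.2,fy=3.2,interpolation=2))
E
```

```text
orange [0.56956966 0.10249164]
line_mid [ 0.6589473  -0.06474274]
line_ang -76.89288
red_minmax (array([ 0.65238485, -0.09758743]), array([ 0.58954672, -0.03399452]), np.int32(373))
hub [0.62327723 0.0812629 ]
ball [0.65400384 0.15996598]
ball [0.67752311 0.0188082 ]
ball [0.54344823 0.0706323 ]
gate [ 0.58963493 -0.04036619]
gate [ 0.64901475 -0.09266854]
measure [0.55176206 0.2164602 ]
```

View pics/z0.png

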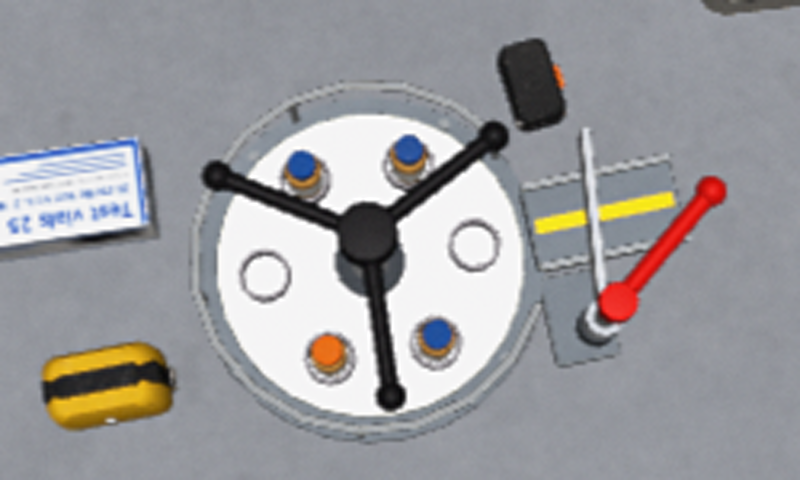

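```bash
cat > go.py <<'E'
import sys,json;from h import *
from scipy.spatial.transform import Rotation as Ro
o=ctrl.get_obs();R=Ro.from_euler('xyz',o["orientation"],degrees=True).as_matrix()
print("t",o["clock"],"p",o["tool_pos"].round(4),"rpy",o["orientation"].round(1),"F",o["force"].round(1),"op",round(o["opening"],4),"j",o["joint_pos"].round(0))
for a in sys.argv[1:]:
    x,y,z,yaw=map(float,a.split(','))
    d=R.T@(np.array([x,y,z])-o["tool_pos"])/.25
    print(a,"T",d.round(3),"S",round(-((yaw-o["orientation"][2]+180)%360-180)/30,3))
E
python3 go.py .45,-.47,.25,-187
```

```text
t 0.1 p [ 0.2632 -0.6211  0.2032] rpy [ 179.9   -0.  -157. ] F [ 0.  -0.4  0.5] op 0.0877 j [-51.  21.   1.  -0. -70. -17.]
.45,-.47,.25,-187 T [-0.924  0.265 -0.187] S 0.999
```

```bash
python3 -m jog '[{"translation":[-0.92,0.26,-0.19],"spin":1},{"translation":[-0.92,0.26,-0.19],"spin":1},{"translation":[-0.92,0.26,-0.19],"spin":1},{"translation":[-0.92,0.26,-0.19],"spin":1},{"translation":[-0.92,0.26,-0.19],"spin":1},{"translation":[-0.92,0.26,-0.19],"spin":1},{"translation":[-0.92,0.26,-0.19],"spin":1},{"translation":[-0.92,0.26,-0.19],"spin":1}]' 0; python3 go.py .56,-.26,.22,-217
```

```text
clock: 0.77
tool_pos: [0.4514, -0.47, 0.2508]
orientation: [179.9, -0.0, 173.2]
force: [-0.7, 0.2, 0.0]
opening: 0.0399
t 0.7667 p [ 0.4514 -0.47    0.2508] rpy [179.9  -0.  173.2] F [-0.7  0.2  0. ] op 0.0399 j [-29.  17.   2.  -0. -75. -68.]
.56,-.26,.22,-217 T [-0.331  0.886  0.124] S 1.005
```

Yaw 98.7 would run joint 6 past its limit, so I'll use the opposite yaw, -81.3.

```bash
python3 -m jog '[{"translation":[-0.33,0.88,0.12],"spin":-1},{"translation":[-0.33,0.88,0.12],"spin":-1},{"translation":[-0.33,0.88,0.12],"spin":-1},{"translation":[-0.33,0.88,0.12],"spin":-1},{"translation":[-0.33,0.88,0.12],"spin":-1},{"translation":[-0.33,0.88,0.12],"spin":-1},{"translation":[-0.33,0.88,0.12],"spin":-1},{"translation":[-0.33,0.88,0.12],"spin":-1}]' 0; python3 go.py .566,-.06,.20,-127
```

```text
clock: 1.43
tool_pos: [0.5593, -0.2606, 0.2201]
orientation: [179.9, -0.1, -156.7]
force: [-0.3, -0.5, -0.2]
opening: 0.0005
t 1.4333 p [ 0.5593 -0.2606  0.2201] rpy [ 1.799e+02 -1.000e-01 -1.567e+02] F [-0.3 -0.5 -0.2] op 0.0005 j [ -7.  15.  -5.  -0. -70. -60.]
.566,-.06,.20,-127 T [-0.342  0.726  0.082] S -0.991
```

```bash
python3 -m jog '[{"translation":[-0.34,0.73,0.08],"spin":-1},{"translation":[-0.34,0.73,0.08],"spin":-1},{"translation":[-0.34,0.73,0.08],"spin":-1},{"translation":[-0.34,0.73,0.08],"spin":-1},{"translation":[-0.34,0.73,0.08],"spin":-1},{"translation":[-0.34,0.73,0.08],"spin":-1},{"translation":[-0.34,0.73,0.08],"spin":-1}]' 0; python3 go.py .566,.1025,.18,-97
```

```text
clock: 2.02
tool_pos: [0.5649, -0.0592, 0.2004]
orientation: [179.8, -0.0, -126.7]
force: [0.2, 0.0, -0.6]
opening: 0.0005
t 2.0167 p [ 0.5649 -0.0592  0.2004] rpy [ 179.8   -0.  -126.7] F [ 0.2  0.  -0.6] op 0.0005 j [ 14.  11. -13.  -0. -66. -50.]
.566,.1025,.18,-97 T [-0.522  0.382  0.082] S -0.989
```

```bash
python3 -m jog '[{"translation":[-0.52,0.38,0.08],"spin":-1},{"translation":[-0.52,0.38,0.08],"spin":-1},{"translation":[-0.52,0.38,0.08],"spin":-1},{"translation":[-0.52,0.38,0.08],"spin":-1},{"translation":[-0.52,0.38,0.08],"spin":-1},{"translation":[-0.52,0.38,0.08],"spin":-1},{"translation":[-0.52,0.38,0.08],"spin":-1}]' 0; python3 go.py .566,.1025,.13,-81.3
python3 - <<'E'
from h import *
for n in("wrist",):
    s=ctrl.snapshot(n);cv2.imwrite(f"pics/{n}1.png",s["color"][:,:,::-1]);print(s["tool_from_camera"].round(3))
E
```

```text
clock: 2.6
tool_pos: [0.5665, 0.1001, 0.1805]
orientation: [179.8, 0.0, -96.9]
force: [0.4, -0.1, -0.2]
opening: 0.0002
t 2.6 p [0.5665 0.1001 0.1805] rpy [179.8   0.  -96.9] F [ 0.4 -0.1 -0.2] op 0.0002 j [ 29.  12. -14.  -0. -64. -36.]
.566,.1025,.13,-81.3 T [-0.009  0.002  0.202] S -0.518
[[-0.    -0.958 -0.287  0.077]
 [ 1.    -0.    -0.     0.001]
 [ 0.    -0.287  0.958 -0.18 ]
 [ 0.     0.     0.     1.   ]]
```

View pics/wrist1.png

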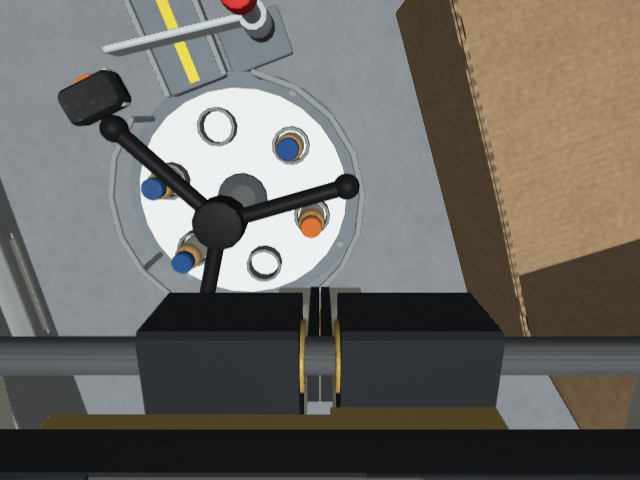

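The wrist view shows the near spoke's ball at (347,186), the far ball at (113,129), the hub top at (219,222), the orange cap at (311,227) and the yellow line from (158,0) to (195,80). I'll cross-check the axis from these.

```bash
cat >> h.py <<'E'
from scipy.spatial.transform import Rotation as Ro
def wsnap():
    o=ctrl.get_obs();s=ctrl.snapshot("wrist");s["o"]=(o["tool_pos"],o["orientation"]);return wpose(s)
def wpose(s):
    p,e=s["o"];Rt=Ro.from_euler('xyz',e,degrees=True).as_matrix();T=s["tool_from_camera"]
    Rc=Rt@T[:3,:3];c=Rt@T[:3,3]+p;s["R"]=Rc.T;s["t"]=-Rc.T@c;return s
E
python3 - <<'E'
from h import *
s=wsnap()
for n,p,z in(("ball",(347,186),.105),("ball",(113,129),.105),("hub",(219,222),.116),("or",(311,227),.068),("l1",(160,5),.022),("l2",(195,80),.022)):print(n,ray(s,p,z).round(4))
E
python3 go.py .5665,.103,.086,-81.3
```

```text
ball [0.5449 0.0685]
ball [0.6783 0.0182]
hub [0.624  0.0789]
or [0.572  0.1015]
l1 [ 0.6615 -0.064 ]
l2 [ 0.6468 -0.011 ]
t 2.7 p [0.5665 0.0998 0.1807] rpy [ 1.798e+02  1.000e-01 -9.690e+01] F [ 0.1  0.1 -0.5] op 0.0006 j [ 29.  12. -14.  -0. -64. -36.]
.5665,.103,.086,-81.3 T [-0.012  0.     0.379] S -0.52
```

```bash
python3 -m jog '[{"translation":[-0.01,0,0.1],"spin":-0.25},{"translation":[-0.012,0,0.2],"spin":-0.52},{"translation":[-0.012,0,0.3],"spin":-0.52},{"translation":[-0.012,0,0.375],"spin":-0.52},{"translation":[-0.012,0,0.375],"spin":-0.52},{"translation":[-0.012,0,0.375],"spin":-0.52}]' 0
cat > arc.py <<'E'
# rows to have the finger centre at arc angles (deg) phi, radius r, offset behind spoke
import sys;from h import *
A=np.array([.6255,.0822]);o=ctrl.get_obs();R=Ro.from_euler('xyz',o["orientation"],degrees=True).as_matrix()
print(o["clock"],o["tool_pos"].round(4),o["orientation"].round(1),o["force"].round(1))
off=float(sys.argv[1])
for a in sys.argv[2:]:
    a=float(a);f=np.radians(a);u=np.array([np.cos(f),np.sin(f)]);t=np.array([-u[1],u[0]])
    P=np.r_[A+.055*u-off*t,.0865];yaw=a+90
    print(a,(R.T@(P-o["tool_pos"])/.25).round(3),round(-((yaw-o["orientation"][2]+180)%360-180)/30,3))
E
python3 arc.py .0145 188 191 194 197 200 203 206 209 212 215 218
```

```text
clock: 3.2
tool_pos: [0.5664, 0.1013, 0.0868]
orientation: [179.8, 0.0, -81.4]
force: [1.1, -0.4, -0.2]
opening: 0.0008
3.2 [0.5664 0.1013 0.0868] [179.8   0.  -81.4] [ 1.1 -0.4 -0.2]
188.0 [ 0.051 -0.003  0.001] 0.019
191.0 [ 0.062 -0.     0.001] -0.081
194.0 [0.074 0.002 0.001] -0.181
197.0 [0.086 0.004 0.001] -0.281
200.0 [0.098 0.005 0.001] -0.381
203.0 [0.109 0.005 0.001] -0.481
206.0 [0.121 0.005 0.001] -0.581
209.0 [0.133 0.004 0.001] -0.681
212.0 [0.145 0.003 0.001] -0.781
215.0 [0.157 0.    0.001] -0.881
218.0 [ 0.168 -0.002  0.001] -0.981
```

```bash
python3 -m jog '[{"translation":[0.03,0,0],"spin":0},{"translation":[0.05,0,0],"spin":-0.02},{"translation":[0.062,0,0],"spin":-0.08},{"translation":[0.074,0.002,0],"spin":-0.18},{"translation":[0.086,0.004,0],"spin":-0.28},{"translation":[0.098,0.005,0],"spin":-0.38},{"translation":[0.109,0.005,0],"spin":-0.48},{"translation":[0.121,0.005,0],"spin":-0.58},{"translation":[0.133,0.004,0],"spin":-0.68},{"translation":[0.145,0.003,0],"spin":-0.78},{"translation":[0.157,0,0],"spin":-0.88},{"translation":[0.168,-0.002,0],"spin":-0.98}]' 0
python3 arc.py .0145 221 224 227 230 233 236 239 242 245 247
python3 - <<'E'
from h import *
s=wsnap();cv2.imwrite("pics/w2.png",s["color"][:,:,::-1])
E
```

```text
clock: 4.2
tool_pos: [0.5741, 0.0593, 0.0884]
orientation: [180.0, 0.1, -51.9]
force: [-0.3, -0.2, -0.8]
opening: 0.0003
4.2 [0.5741 0.0593 0.0884] [ 1.80e+02  1.00e-01 -5.19e+01] [-0.3 -0.2 -0.8]
221.0 [0.008 0.004 0.008] -0.097
224.0 [0.02  0.006 0.008] -0.197
227.0 [0.031 0.008 0.008] -0.297
230.0 [0.043 0.009 0.008] -0.397
233.0 [0.055 0.009 0.008] -0.497
236.0 [0.067 0.009 0.008] -0.597
239.0 [0.079 0.008 0.008] -0.697
242.0 [0.091 0.006 0.007] -0.797
245.0 [0.103 0.004 0.007] -0.897
247.0 [0.11  0.002 0.007] -0.963
```

View pics/w2.png

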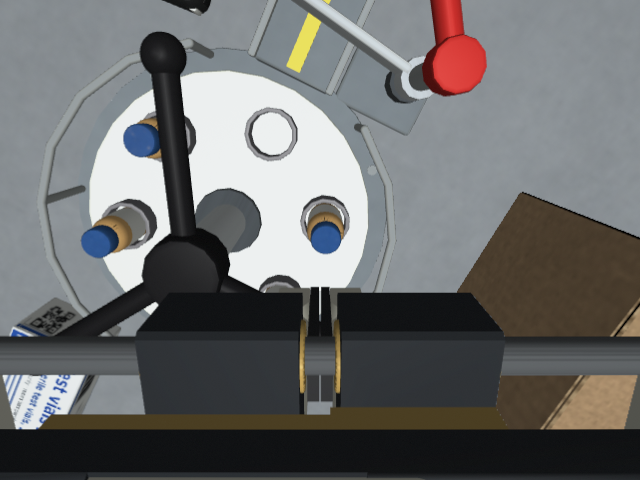

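Run:
```python
from h import *
s=wsnap()
A=np.array([.6255,.0822])
b=ray(s,(163,52),.105);print(b,ang(b-A),ray(s,(186,265),.116))
for n,p,z in(("blueL",(142,140),.068),("blueR",(326,237),.068),("blue3",(100,241),.068)):
    q=ray(s,p,z);print(n,q.round(4),ang(q-A))
```

```text
[0.67856377 0.01716368] -50.78865852350402 [0.62725331 0.07483722]
blueL [0.6789 0.0595] -22.99039974167215
blueR [0.5824 0.0434] -137.95463291443062
blue3 [0.6696 0.1148] 36.47945552641234
```

The wrist view shows the carousel has not turned: the far ball at (163,52) is still at -51°. I'll check with the top view where the finger is relative to the near spoke.

Run:
```python
from h import *
a=ctrl.snapshot("top")["color"][150:330,200:440,::-1];b=ctrl.snapshot("scene")["color"][180:330,240:440,::-1]
a=cv2.resize(a,(533,400));b=cv2.resize(b,(533,400))
cv2.imwrite("pics/c3.png",cv2.resize(np.hstack([a,b]),(800,300)))
s=wsnap()
for X in((.5445,.07,.105),(.585,.076,.105)):
    c=s["R"]@X+s["t"];print(s["K"]@c/c[2])
```

```text
[357.47069002 355.86510102   1.        ]
[275.20987945 314.70324463   1.        ]
```

View pics/c3.png

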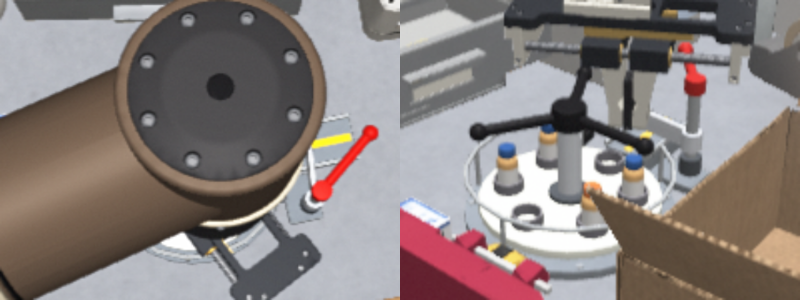

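Run:
```python
from h import *
s=wsnap();D=s["range_z"]
def w(p):
    u,v=p;z=np.median(D[v-1:v+2,u-1:u+2]);q=cv2.undistortPoints(np.float64([[p]]),s["K"],s["distortion"])[0,0]
    return (s["R"].T@(np.r_[q,1]*z-s["t"])).round(4),round(float(z),4)
for n,p in dict(ball=(163,52),spoke=(174,150),hub=(186,262),spL=(110,310),disc=(250,90),table=(500,60),gpad=(314,296),gpad2=(326,296),cap=(142,140),spokeR=(245,287),redtop=(452,65)).items():print(n,*w(p))
s2=ctrl.snapshot("scene");D=s2["range_z"]
s=s2
m=(D[180:330,240:440])
ys,xs=np.mgrid[180:330,240:440];q=cv2.undistortPoints(np.stack([xs,ys],-1).reshape(-1,1,2).astype(float),s["K"],s["distortion"]).reshape(-1,2)
P=(np.c_[q,np.ones(len(q))]*m.reshape(-1,1)-s["t"])@s["R"]
ok=(m.reshape(-1)>0)&(np.hypot(P[:,0]-.574,P[:,1]-.059)<.03)&(P[:,2]>.07)
Q=P[ok];print(len(Q));
for z in np.arange(.07,.16,.01):
    k=(Q[:,2]>=z)&(Q[:,2]<z+.01)
    if k.any():print(round(z,2),k.sum(),Q[k].min(0).round(3),Q[k].max(0).round(3))
```

```text
ball [0.6752 0.0163 0.111 ] 0.1435
spoke [0.6553 0.043  0.1079] 0.1561
hub [0.6275 0.0742 0.1151] 0.1613
spL [0.6413 0.1151 0.108 ] 0.1749
disc [0.6582 0.0134 0.0207] 0.2324
table [ 0.5543 -0.0898 -0.0008] 0.248
gpad [0.5805 0.0543 0.1176] 0.1627
gpad2 [0.5769 0.0514 0.1179] 0.1624
cap [0.6785 0.0597 0.0664] 0.1955
spokeR [0.6024 0.0735 0.1049] 0.1753
redtop [ 0.5944 -0.041   0.1124] 0.1435
1341
0.07 1 [0.576 0.049 0.07 ] [0.576 0.049 0.07 ]
0.1 106 [0.549 0.067 0.1  ] [0.597 0.081 0.11 ]
0.11 113 [0.546 0.045 0.11 ] [0.597 0.079 0.12 ]
0.12 115 [0.554 0.047 0.12 ] [0.579 0.08  0.13 ]
0.13 109 [0.553 0.057 0.13 ] [0.581 0.079 0.14 ]
0.14 117 [0.551 0.056 0.14 ] [0.582 0.081 0.15 ]
0.15 151 [0.55  0.054 0.15 ] [0.584 0.082 0.16 ]
```

The depth data explain it: the spoke is at z = 0.105, but the visible shut fingertips end near z ≈ 0.117. That is about 30 mm above the reported TCP, so they passed over the spoke. I'll measure the tip height.

Run:
```python
from h import *
s=wsnap();T=s["tool_from_camera"];D=s["range_z"]
ys,xs=np.mgrid[240:420,260:380];q=cv2.undistortPoints(np.stack([xs,ys],-1).reshape(-1,1,2).astype(float),s["K"],s["distortion"]).reshape(-1,2)
P=np.c_[q,np.ones(len(q))]*D[240:420,260:380].reshape(-1,1);P=P@T[:3,:3].T+T[:3,3]
P=P.reshape(180,120,3)
for r in range(40,120,5):print(240+r,P[r,[30,45,54,60,66,75,90]].round(3).tolist())
```

```text
280 [[-0.023, -0.018, 0.061], [-0.025, -0.009, 0.067], [-0.025, -0.004, 0.067], [-0.024, 0.0, 0.066], [-0.025, 0.004, 0.068], [-0.025, 0.01, 0.067], [-0.03, 0.02, 0.079]]
285 [[-0.023, -0.018, 0.055], [-0.028, -0.009, 0.065], [-0.028, -0.004, 0.067], [-0.028, 0.0, 0.066], [-0.028, 0.004, 0.065], [-0.028, 0.01, 0.066], [-0.033, 0.02, 0.078]]
290 [[0.011, -0.011, -0.029], [0.01, -0.006, -0.028], [0.008, -0.002, -0.024], [-0.031, 0.0, 0.065], [0.009, 0.003, -0.025], [0.01, 0.006, -0.028], [0.01, 0.012, -0.028]]
295 [[0.038, -0.007, -0.094], [0.01, -0.006, -0.033], [0.008, -0.002, -0.029], [-0.035, 0.0, 0.067], [0.009, 0.002, -0.031], [0.01, 0.006, -0.032], [0.037, 0.007, -0.092]]
300 [[0.038, -0.006, -0.097], [0.01, -0.005, -0.038], [0.009, -0.002, -0.034], [-0.039, 0.0, 0.067], [0.009, 0.002, -0.035], [0.01, 0.006, -0.038], [0.037, 0.007, -0.096]]
305 [[0.037, -0.006, -0.097], [0.01, -0.005, -0.042], [0.008, -0.002, -0.038], [-0.042, 0.0, 0.066], [0.008, 0.002, -0.037], [0.01, 0.006, -0.042], [0.038, 0.006, -0.099]]
310 [[0.038, -0.006, -0.102], [0.008, -0.005, -0.041], [0.009, -0.002,
[... 949 characters left out ...]
.006, -0.11]]
340 [[0.036, -0.005, -0.11], [0.031, -0.003, -0.101], [0.031, -0.001, -0.101], [0.031, 0.0, -0.102], [0.031, 0.001, -0.101], [0.033, 0.003, -0.105], [0.036, 0.006, -0.111]]
345 [[0.036, -0.005, -0.111], [0.031, -0.003, -0.103], [0.032, -0.001, -0.104], [0.031, 0.0, -0.103], [0.03, 0.001, -0.103], [0.032, 0.003, -0.105], [0.035, 0.006, -0.111]]
350 [[0.035, -0.005, -0.111], [0.029, -0.003, -0.102], [0.03, -0.001, -0.104], [0.03, 0.0, -0.104], [0.03, 0.001, -0.103], [0.032, 0.003, -0.107], [0.034, 0.006, -0.111]]
355 [[0.034, -0.005, -0.112], [0.03, -0.003, -0.105], [0.03, -0.001, -0.105], [0.029, 0.0, -0.105], [0.029, 0.001, -0.105], [0.03, 0.003, -0.106], [0.033, 0.006, -0.11]]
```

```bash
sed -i 's/\.0865\]/.065]/' arc.py; python3 go.py .5741,.0593,.11,-51.9 .5665,.105,.11,-81.3 .5665,.105,.065,-81.3
```

```text
t 4.6 p [0.5734 0.0599 0.0871] rpy [ 1.799e+02  1.000e-01 -5.210e+01] F [ 1.  -1.1  1.8] op 0.0003 j [ 25.  17. -21.  -0. -52.  13.]
.5741,.0593,.11,-51.9 T [ 0.003 -0.001 -0.092] S -0.006
.5665,.105,.11,-81.3 T [-0.159 -0.089 -0.091] S 0.974
.5665,.105,.065,-81.3 T [-0.159 -0.089  0.089] S 0.974
```

```bash
python3 -m jog '[{"translation":[0,0,-0.09],"spin":0},{"translation":[0,0,-0.09],"spin":0},{"translation":[-0.159,-0.089,-0.09],"spin":0.97},{"translation":[-0.159,-0.089,-0.09],"spin":0.97},{"translation":[-0.159,-0.089,-0.09],"spin":0.97},{"translation":[-0.159,-0.089,-0.09],"spin":0.97},{"translation":[-0.159,-0.089,-0.09],"spin":0.97},{"translation":[-0.159,-0.089,0],"spin":0.97},{"translation":[-0.159,-0.089,0.05],"spin":0.97},{"translation":[-0.159,-0.089,0.089],"spin":0.97},{"translation":[-0.159,-0.089,0.089],"spin":0.97}]' 0
python3 arc.py .0145 188 191 194 197 200 203 206 209 212 215 218
```

```text
clock: 5.52
tool_pos: [0.5652, 0.1043, 0.0629]
orientation: [179.6, 0.0, -81.1]
force: [-1.5, -0.1, -0.8]
opening: 0.0001
5.5167 [0.5652 0.1043 0.0629] [179.6   0.  -81.1] [-1.5 -0.1 -0.8]
188.0 [ 0.063 -0.005 -0.008] 0.031
191.0 [ 0.075 -0.002 -0.008] -0.069
194.0 [ 0.087 -0.    -0.008] -0.169
197.0 [ 0.098  0.002 -0.008] -0.269
200.0 [ 0.11   0.003 -0.008] -0.369
203.0 [ 0.122  0.003 -0.008] -0.469
206.0 [ 0.134  0.003 -0.008] -0.569
209.0 [ 0.146  0.002 -0.008] -0.669
212.0 [ 0.158  0.001 -0.008] -0.769
215.0 [ 0.169 -0.001 -0.008] -0.869
218.0 [ 0.181 -0.004 -0.008] -0.969
```

```bash
python3 -m jog '[{"translation":[0.03,0,-0.008],"spin":0},{"translation":[0.05,-0.003,-0.008],"spin":0},{"translation":[0.063,-0.003,-0.008],"spin":0},{"translation":[0.075,-0.002,-0.008],"spin":-0.07},{"translation":[0.087,0,-0.008],"spin":-0.17},{"translation":[0.098,0.002,-0.008],"spin":-0.27},{"translation":[0.11,0.003,-0.008],"spin":-0.37},{"translation":[0.122,0.003,-0.008],"spin":-0.47},{"translation":[0.134,0.003,-0.008],"spin":-0.57},{"translation":[0.146,0.002,-0.008],"spin":-0.67},{"translation":[0.158,0.001,-0.008],"spin":-0.77},{"translation":[0.169,-0.001,-0.008],"spin":-0.87}]' 0
python3 arc.py .0145 218 221 224 227 230 233 236 239 242 245
python3 - <<'E'
from h import *
s=wsnap();cv2.imwrite("pics/w4.png",cv2.resize(s["color"][:340,:,::-1],(480,255)))
E
```

```text
clock: 6.52
tool_pos: [0.5721, 0.0622, 0.0657]
orientation: [179.7, 0.2, -54.8]
force: [-1.9, 0.6, 1.6]
opening: 0.0003
6.5167 [0.5721 0.0622 0.0657] [179.7   0.2 -54.8] [-1.9  0.6  1.6]
218.0 [0.011 0.002 0.003] -0.095
221.0 [0.022 0.004 0.003] -0.195
224.0 [0.034 0.006 0.003] -0.295
227.0 [0.046 0.007 0.003] -0.395
230.0 [0.058 0.007 0.003] -0.495
233.0 [0.07  0.006 0.003] -0.595
236.0 [0.082 0.006 0.003] -0.695
239.0 [0.094 0.004 0.003] -0.795
242.0 [0.105 0.002 0.003] -0.895
245.0 [ 0.117 -0.001  0.003] -0.995
```

View pics/w4.png

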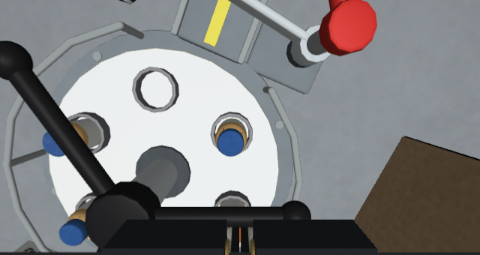

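The spoke now lies across the front of the fingers and is turning with them. I'll continue.

```bash
python3 -m jog '[{"translation":[0.011,0.002,0.003],"spin":-0.1},{"translation":[0.022,0.004,0.003],"spin":-0.2},{"translation":[0.034,0.006,0.003],"spin":-0.3},{"translation":[0.046,0.007,0.003],"spin":-0.4},{"translation":[0.058,0.007,0.003],"spin":-0.5},{"translation":[0.07,0.006,0.003],"spin":-0.6},{"translation":[0.082,0.006,0.003],"spin":-0.7},{"translation":[0.094,0.004,0.003],"spin":-0.8},{"translation":[0.105,0.002,0.003],"spin":-0.9},{"translation":[0.117,-0.001,0.003],"spin":-1}]' 0
python3 arc.py .0145 245 248 251 254 257 260 263 266 269 272
```

```text
clock: 7.4
tool_pos: [0.5892, 0.0376, 0.0654]
orientation: [179.8, 0.3, -24.6]
force: [-2.3, -0.7, 1.0]
opening: 0.0004
7.4 [0.5892 0.0376 0.0654] [179.8   0.3 -24.6] [-2.3 -0.7  1. ]
245.0 [-0.002 -0.003  0.002] 0.014
248.0 [ 0.01  -0.     0.002] -0.086
251.0 [0.021 0.002 0.002] -0.186
254.0 [0.033 0.004 0.002] -0.286
257.0 [0.045 0.005 0.002] -0.386
260.0 [0.057 0.005 0.001] -0.486
263.0 [0.069 0.005 0.001] -0.586
266.0 [0.081 0.004 0.001] -0.686
269.0 [0.093 0.002 0.001] -0.786
272.0 [0.104 0.    0.001] -0.886
```

```bash
python3 -m jog '[{"translation":[0.01,0,0.002],"spin":-0.09},{"translation":[0.021,0.002,0.002],"spin":-0.19},{"translation":[0.033,0.004,0.002],"spin":-0.29},{"translation":[0.045,0.005,0.002],"spin":-0.39},{"translation":[0.057,0.005,0.002],"spin":-0.49},{"translation":[0.069,0.005,0.001],"spin":-0.59},{"translation":[0.081,0.004,0.001],"spin":-0.69},{"translation":[0.093,0.002,0.001],"spin":-0.79},{"translation":[0.104,0,0.001],"spin":-0.89}]' 0
python3 arc.py .0145 275 278 281 284 287 290 293 296 299 302
```

```text
clock: 8.15
tool_pos: [0.6126, 0.026, 0.0654]
orientation: [180.0, 0.4, 2.2]
force: [-1.5, -1.0, 0.3]
opening: 0.0004
8.15 [0.6126 0.026  0.0654] [180.    0.4   2.2] [-1.5 -1.   0.3]
275.0 [ 0.013 -0.     0.002] -0.094
278.0 [0.025 0.002 0.002] -0.194
281.0 [0.037 0.004 0.001] -0.294
284.0 [0.049 0.005 0.001] -0.394
287.0 [0.061 0.005 0.001] -0.494
290.0 [0.072 0.005 0.001] -0.594
293.0 [0.084 0.004 0.001] -0.694
296.0 [0.096 0.002 0.001] -0.794
299.0 [ 0.108 -0.     0.001] -0.894
302.0 [ 0.119 -0.003  0.001] -0.994
```

```bash
python3 -m jog '[{"translation":[0.013,0,0.002],"spin":-0.09},{"translation":[0.025,0.002,0.002],"spin":-0.19},{"translation":[0.037,0.004,0.001],"spin":-0.29},{"translation":[0.049,0.005,0.001],"spin":-0.39},{"translation":[0.061,0.005,0.001],"spin":-0.49},{"translation":[0.072,0.005,0.001],"spin":-0.59},{"translation":[0.084,0.004,0.001],"spin":-0.69},{"translation":[0.096,0.002,0.001],"spin":-0.79},{"translation":[0.108,0,0.001],"spin":-0.89},{"translation":[0.119,-0.003,0.001],"spin":-0.99}]' 0
python3 arc.py .0145 303 306 309 312
python3 - <<'E'
from h import *
s=wsnap();cv2.imwrite("pics/w5.png",s["color"][:,:,::-1]);import pickle;pickle.dump(s,open("w5.pkl","wb"))
E
```

```text
clock: 8.98
tool_pos: [0.6421, 0.0267, 0.0654]
orientation: [-179.9, 0.4, 31.9]
force: [-1.4, -4.0, 0.6]
opening: 0.0004
8.9833 [0.6421 0.0267 0.0654] [-179.9    0.4   31.9] [-1.4 -4.   0.6]
303.0 [ 0.007 -0.002  0.002] -0.036
306.0 [0.019 0.    0.001] -0.136
309.0 [0.031 0.002 0.001] -0.236
312.0 [0.042 0.003 0.001] -0.336
```

View pics/w5.png

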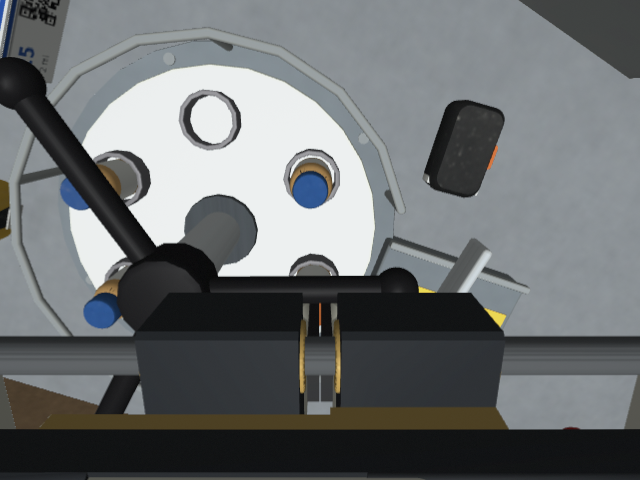

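Run:
```python
from h import *;import pickle
s=pickle.load(open("w5.pkl","rb"))
A=np.array([.6255,.0822])
for n,p,z in(("blueR",(311,189),.067),("ball",(398,285),.105),("otherball",(18,82),.105),("cap2",(84,190),.067),("collar empty",(210,120),.034)):
    q=ray(s,p,z);print(n,q.round(4),round(ang(q-A)%360,1),np.hypot(*(q-A)).round(4))
h=cv2.cvtColor(s["color"],cv2.COLOR_RGB2HSV);m=cv2.inRange(h,(100,120,60),(125,255,255))
n,l,st,c=cv2.connectedComponentsWithStats(m)
for k in range(1,n):
    if st[k,4]>300:q=ray(s,c[k],.066);print(c[k],q.round(4),round(ang(q-A)%360,1),np.hypot(*(q-A)).round(4))
```

```text
blueR [0.6789 0.055 ] 333.0 0.0599
ball [0.6721 0.0131] 304.0 0.0833
otherball [0.6655 0.1536] 60.7 0.0818
cap2 [0.6271 0.1374] 88.3 0.0552
collar empty [0.6763 0.1116] 30.1 0.0587
[310.03078451 189.42899702] [0.6783 0.0552] 332.9 0.0593
[ 72.1987315  195.66596195] [0.6216 0.1411] 93.8 0.0591
[101.29768467 311.29106946] [0.5769 0.1084] 151.7 0.0552
```

```bash
python3 -m jog '[{"translation":[0.007,-0.002,0.001],"spin":-0.04},{"translation":[0.015,-0.001,0.001],"spin":-0.1},{"translation":[0.023,0.001,0.001],"spin":-0.17},{"translation":[0.031,0.002,0.001],"spin":-0.24},{"translation":[0.038,0.003,0.001],"spin":-0.3},{"translation":[0.038,0.003,0.001],"spin":-0.3},{"translation":[0.038,0.003,0.001],"spin":-0.3}]' 0
cat > wm.py <<'E'
from h import *
s=wsnap();A=np.array([.6255,.0822])
cv2.imwrite("pics/wm.png",s["color"][:,:,::-1])
h=cv2.cvtColor(s["color"],cv2.COLOR_RGB2HSV)
for lo,hi in(((100,120,60),(125,255,255)),((5,170,150),(16,255,255)),((22,120,120),(35,255,255))):
    m=cv2.inRange(h,lo,hi);n,l,st,c=cv2.connectedComponentsWithStats(m)
    for k in range(1,n):
        if st[k,4]>250:
            q=ray(s,c[k],.066 if lo[0]!=22 else .022);print(lo[0],st[k,4],c[k].round(0),q.round(4),round(ang(q-A)%360,1),np.hypot(*(q-A)).round(4))
E
python3 wm.py; python3 go.py .6421,.0267,.0654,31.9
```

```text
clock: 9.62
tool_pos: [0.6512, 0.0309, 0.0654]
orientation: [-179.8, 0.3, 41.0]
force: [-0.4, -2.3, 0.7]
opening: 0.0009
100 1016 [309. 189.] [0.6824 0.0654] 343.6 0.0594
100 440 [ 72. 202.] [0.6105 0.1392] 104.8 0.059
100 883 [105. 316.] [0.5728 0.0987] 162.6 0.0552
t 9.6667 p [0.6511 0.031  0.0654] rpy [-179.8    0.3   41. ] F [-0.4 -3.   0.6] op 0.0004 j [ 20.  25. -12.  -0. -54. 111.]
.6421,.0267,.0654,31.9 T [-0.038 -0.011  0.   ] S 0.303
```

```bash
python3 -m jog '[{"translation":[-0.03,0,0],"spin":0},{"translation":[-0.06,0,0],"spin":0},{"translation":[-0.07,0,-0.1],"spin":0},{"translation":[-0.07,0,-0.26],"spin":0},{"translation":[-0.07,0,-0.26],"spin":0},{"translation":[-0.07,0,-0.26],"spin":0}]' 0
python3 wm.py;python3 go.py .6547,-.0554,.13,49
```

```text
clock: 10.17
tool_pos: [0.6398, 0.0199, 0.1337]
orientation: [-180.0, 0.0, 41.0]
force: [-0.6, 0.2, -0.7]
opening: 0.0002
100 538 [310. 142.] [0.682  0.0652] 343.3 0.059
100 607 [139. 148.] [0.6143 0.1376] 101.4 0.0565
100 526 [154. 243.] [0.5724 0.0985] 162.9 0.0555
5 430 [314. 238.] [0.6398 0.0257] 284.2 0.0583
22 553 [ 19. 130.] [0.5569 0.2173] 116.9 0.1515
22 314 [ 15. 164.] [0.5346 0.2082] 125.8 0.1554
22 434 [377. 253.] [ 0.6506 -0.0246] 283.2 0.1097
22 428 [429. 280.] [ 0.6607 -0.0689] 283.1 0.1551
t 10.2167 p [0.6385 0.0198 0.1318] rpy [-179.9    0.2   41. ] F [-1.   0.7 -0.6] op 0.0004 j [ 19.  20. -10.  -0. -60. 112.]
.6547,-.0554,.13,49 T [-0.148  0.269  0.007] S -0.268
```

The orange cap is now about 1 mm from the outlet point (284.2° against the line's 283.2°). Next is the gate.

```bash
python3 -m jog '[{"translation":[-0.15,0.27,0.01],"spin":-0.27},{"translation":[-0.15,0.27,0.01],"spin":-0.27},{"translation":[-0.15,0.27,0.01],"spin":-0.27},{"translation":[-0.15,0.27,0.01],"spin":-0.27},{"translation":[-0.15,0.27,0.01],"spin":-0.27}]' 0
python3 wm.py
python3 - <<'E'
import cv2;from h import *
s=ctrl.snapshot("scene");cv2.imwrite("pics/g6.png",np.hstack([cv2.resize(cv2.imread("pics/wm.png"),(400,300)),cv2.resize(s["color"][160:310,260:460,::-1],(400,300))]))
E
```

```text
clock: 10.63
tool_pos: [0.6536, -0.0561, 0.1282]
orientation: [-179.8, 0.2, 49.0]
force: [-0.4, -0.3, 0.0]
opening: 0.0004
100 627 [20. 30.] [0.6123 0.138 ] 103.3 0.0573
100 743 [213.  50.] [0.6823 0.0643] 342.5 0.0595
100 539 [ 31. 139.] [0.5717 0.0994] 162.3 0.0565
5 515 [209. 159.] [0.6398 0.0255] 284.1 0.0585
22 457 [287. 196.] [ 0.6503 -0.0232] 283.3 0.1083
22 624 [336. 231.] [ 0.6598 -0.0651] 283.1 0.1512
```

View pics/g6.png

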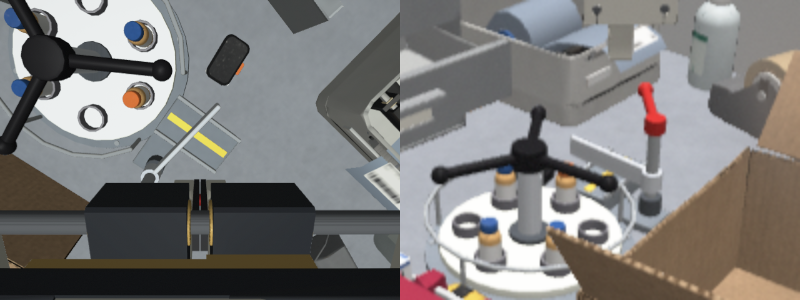

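```bash
sed 's/A=np.array.*;o=/A=np.array([.5934,-.0430]);o=/; s/-off\*t/+off*t/' arc.py > garc.py
python3 -m jog '[{"translation":[0,0,0.09],"spin":0},{"translation":[0,0,0.18],"spin":0},{"translation":[0,0,0.25],"spin":0},{"translation":[0,0,0.25],"spin":0},{"translation":[0,0,0.25],"spin":0}]' 0
python3 garc.py .0145 -35 -38 -41 -44 -47 -50 -53 -56 -59 -62 -65 -68
```

```text
clock: 11.15
tool_pos: [0.6531, -0.0544, 0.0657]
orientation: [-179.8, 0.3, 49.1]
force: [0.1, -0.1, 1.3]
opening: 0.0004
11.15 [ 0.6531 -0.0544  0.0657] [-179.8    0.3   49.1] [ 0.1 -0.1  1.3]
-35.0 [-0.041  0.003  0.003] -0.195
-38.0 [-0.053  0.006  0.003] -0.095
-41.0 [-0.064  0.01   0.003] 0.005
-44.0 [-0.076  0.012  0.003] 0.105
-47.0 [-0.087  0.015  0.003] 0.205
-50.0 [-0.099  0.016  0.003] 0.305
-53.0 [-0.111  0.017  0.003] 0.405
-56.0 [-0.123  0.017  0.003] 0.505
-59.0 [-0.135  0.017  0.003] 0.605
-62.0 [-0.147  0.016  0.003] 0.705
-65.0 [-0.159  0.014  0.003] 0.805
-68.0 [-0.17   0.012  0.003] 0.905
```

```bash
python3 -m jog '[{"translation":[-0.03,0.002,0.002],"spin":-0.05},{"translation":[-0.053,0.006,0.002],"spin":-0.05},{"translation":[-0.064,0.01,0.002],"spin":0.01},{"translation":[-0.076,0.012,0.002],"spin":0.1},{"translation":[-0.087,0.015,0.002],"spin":0.2},{"translation":[-0.099,0.016,0.002],"spin":0.3},{"translation":[-0.111,0.017,0.002],"spin":0.4},{"translation":[-0.123,0.017,0.002],"spin":0.5},{"translation":[-0.135,0.017,0.002],"spin":0.6},{"translation":[-0.147,0.016,0.002],"spin":0.7},{"translation":[-0.159,0.014,0.002],"spin":0.8},{"translation":[-0.17,0.012,0.002],"spin":0.9}]' 0
python3 garc.py .0145 -71 -74 -77 -80 -83 -86 -89 -92 -95 -98
```

```text
clock: 12.15
tool_pos: [0.6286, -0.0883, 0.0671]
orientation: [-180.0, 0.2, 22.0]
force: [1.5, 0.3, -0.9]
opening: 0.0006
12.15 [ 0.6286 -0.0883  0.0671] [-180.     0.2   22. ] [ 1.5  0.3 -0.9]
-71.0 [-0.016  0.002  0.008] 0.099
-74.0 [-0.028  0.004  0.008] 0.199
-77.0 [-0.04   0.005  0.008] 0.299
-80.0 [-0.052  0.006  0.009] 0.399
-83.0 [-0.063  0.007  0.009] 0.499
-86.0 [-0.075  0.006  0.009] 0.599
-89.0 [-0.087  0.005  0.009] 0.699
-92.0 [-0.099  0.004  0.009] 0.799
-95.0 [-0.111  0.002  0.009] 0.899
-98.0 [-0.122 -0.001  0.009] 0.999
```

```bash
python3 -m jog '[{"translation":[-0.016,0.002,0.006],"spin":0.1},{"translation":[-0.028,0.004,0.006],"spin":0.2},{"translation":[-0.04,0.005,0.006],"spin":0.3},{"translation":[-0.052,0.006,0.006],"spin":0.4},{"translation":[-0.063,0.007,0.006],"spin":0.5},{"translation":[-0.075,0.006,0.006],"spin":0.6},{"translation":[-0.087,0.005,0.006],"spin":0.7},{"translation":[-0.099,0.004,0.006],"spin":0.8},{"translation":[-0.111,0.002,0.006],"spin":0.9},{"translation":[-0.122,-0.001,0.006],"spin":1},{"translation":[-0.122,-0.001,0.006],"spin":1},{"translation":[-0.122,-0.001,0.006],"spin":1}]' 0
python3 garc.py .0145 -98 -100
```

```text
clock: 13.15
tool_pos: [0.601, -0.0995, 0.0671]
orientation: [180.0, 0.1, -7.9]
force: [1.4, -0.3, -0.5]
opening: 0.0005
13.15 [ 0.601  -0.0995  0.0671] [ 1.8e+02  1.0e-01 -7.9e+00] [ 1.4 -0.3 -0.5]
-98.0 [-0.004  0.     0.008] 0.002
-100.0 [-0.011  0.002  0.008] 0.068
```

```bash
python3 -m jog '[{"translation":[-0.007,0.001,0.004],"spin":0.03},{"translation":[-0.012,0.001,0.004],"spin":0.06},{"translation":[-0.016,0.001,0.004],"spin":0.08},{"translation":[-0.016,0.001,0.004],"spin":0.08},{"translation":[-0.016,0.001,0.004],"spin":0.08}]' 0
python3 garc.py .0145 -100
```

```text
clock: 13.57
tool_pos: [0.5995, -0.0997, 0.0672]
orientation: [180.0, -0.2, -10.3]
force: [7.2, -4.0, -0.9]
opening: 0.0003
13.5667 [ 0.5995 -0.0997  0.0672] [180.   -0.2 -10.3] [ 7.2 -4.  -0.9]
-100.0 [-0.005  0.001  0.009] -0.011
```

The force rose to 8 N, so the gate is at its stop. I'll withdraw and look.

```bash
python3 -m jog '[{"translation":[0.03,0,0],"spin":0},{"translation":[0.06,0,0],"spin":0},{"translation":[0.06,0,-0.1],"spin":0},{"translation":[0.06,0,-0.26],"spin":0},{"translation":[0.06,0,-0.42],"spin":0},{"translation":[0.06,0,-0.58],"spin":0},{"translation":[0.06,0,-0.6],"spin":0},{"translation":[0.06,0,-0.6],"spin":0}]' 0
python3 go.py .56,-.32,.24,-10
```

```text
clock: 14.23
tool_pos: [0.6158, -0.1021, 0.221]
orientation: [-179.9, -0.5, -10.3]
force: [-0.1, 0.4, -1.2]
opening: 0.0005
t 14.2333 p [ 0.6158 -0.1021  0.221 ] rpy [-179.9   -0.5  -10.3] F [-0.1  0.4 -1.2] op 0.0005 j [  9.  15.  -5.   0. -69.  71.]
.56,-.32,.24,-10 T [-0.063  0.897 -0.077] S -0.011
```

```bash
python3 -m jog '[{"translation":[-0.06,0.9,-0.08],"spin":0},{"translation":[-0.06,0.9,-0.08],"spin":0},{"translation":[-0.06,0.9,-0.08],"spin":0},{"translation":[-0.06,0.9,-0.08],"spin":0},{"translation":[-0.06,0.9,-0.08],"spin":0},{"translation":[-0.06,0.9,-0.08],"spin":0},{"translation":[-0.06,0.9,-0.08],"spin":0},{"translation":[-0.06,0.9,-0.08],"spin":0}]' 0
python3 - <<'E'
from h import *
s=ctrl.snapshot("top");cv2.imwrite("pics/f.png",cv2.resize(s["color"][170:320,200:450,::-1],None,fx=3.2,fy=3.2,interpolation=2))
o=blob(s,(5,150,120),(18,255,255),(255,190,375,310));A=np.array([.6255,.0822]);q=ray(s,o[0],.067);print("orange",q,ang(q-A)%360,np.hypot(*(q-A)))
try:
    for k,v in look(s).items():print(k,v)
except Exception as e:print(e)
E
```

```text
clock: 14.9
tool_pos: [0.5596, -0.3217, 0.2389]
orientation: [-179.9, -0.4, -10.5]
force: [0.5, 0.5, -0.3]
opening: 0.0002
orange [0.63595554 0.02671011] 280.67069878085886 0.056466329434051825
orange [0.63595554 0.02671011]
line_mid [ 0.65504307 -0.04726777]
line_ang -77.25938
red_minmax (array([ 0.58115151, -0.12283449]), array([ 0.58954672, -0.03399452]), np.int32(396))
```

View pics/f.png

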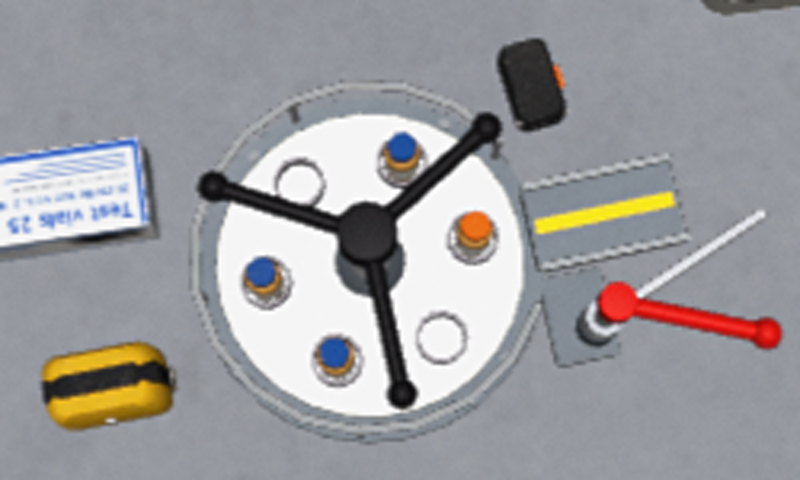

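The final top view shows the orange cap at crop (475,225), in line with the yellow line. The gate blade has swung clear to (763,213), with the red arm tip at (767,332). All four vials are upright in their collars and the bystanders haven't moved.

```bash
python3 -c "
from plant import ctrl
print(ctrl.close_job())"
```

```text
the job is handed in; nothing more can be done
None
```

I turned the carousel about 122° counterclockwise by pushing the near spoke with the shut fingers, until the orange-capped vial stood at the outlet with the gate still shut. Then I pushed the red arm until the gate met its stop, withdrew, and handed the job in at about 15 s. The hand-in reported no verdict.

- **First push missed:** the shut fingertips end about 23 mm above the reported TCP, so they passed over the spoke without moving anything. I measured the offset from the wrist camera's depth image and lowered the tool by that much; the second push worked.
- **Orange vial:** the wrist camera put it at 284.2° about the carousel's axis, against 283.2° for the yellow line, so about 1 mm off. The last top view, after the gate push, gave 280.7°, or 2–3 mm off. The two cameras disagree by about 3.5°, but both are well inside the 8 mm limit.
- **Gate:** the contact force rose to about 8 N at the stop. In the last picture the blade lies at roughly -57°, where -55.5° would be fully open, so it is open within what I can read from the image.
- **Vials and bystanders:** in the last picture all four vials are upright in their collars, and the carton, scanner and tape measure are where they were. The robot was clear of everything.

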